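Drop the eccentric stop and clamp the board carrier

TASK

Using closed fingertips, push the handle of the eccentric cam round until the cam is at its low point (its handle pointing straight forward along the slide's travel, over the dark mark on the plate), and only then push the slide forward by its upright tab until it is fully home and has moved the board carrier up against the fence. Leave the cam at its low point. Move the carrier only with the slide and do not touch it with the robot; do not lift or shift the parts bin, the screwdriver or the jar.

Things in the scene. Friction and masses are not known exactly. Their poses are not given: they have to be found in the camera images.
- fixture: Clamping fixture fixed to the bench: bare aluminium plate 300 x 225 x 12 mm. Origin at bench level under the slide's centre line, midway along the plate, which spans x -150..150, y -150..75 mm. Its +x is forward, the way the slide is pushed; all mm below are in this frame. Steel fence at x 135..150, y -55..55, top z 28. A dark line on the plate runs forward from the cam pivot.
- cam (a joint): Cam angle, rad. 0 = low point, handle along fixture +x. Positive = handle swung clockwise from above: its direction is (cos q, -sin q) in fixture x, y. Starts at 1.2 to 2.4, stops at -0.5 and 2.6, so it can be overshot. Stays where left; friction 0.4 N m (about 6 N at 65 mm from the pivot). The slide can get home only when it is within about 0.45 rad of 0.
- pivot (a point): Point on the cam's upright pivot axis, at fixture (30, -100, 60) mm. The cam is a steel disc of radius 34 mm, z 22..42, its centre 15 mm from the pivot towards the handle, so off its low point it stands in the way of the follower arm. At the low point it clears the arm by 1.5 mm with the slide home.
- handle (a point): Point in the cam handle 65 mm from the pivot, at mid-height (z 60). The handle is a straight dark steel bar 12 mm wide, z 50..70, from 8 mm behind the pivot to 85 mm ahead of it. It passes above the disc (z 42), the follower arm (z 37) and all else on the fixture but the tab, which it does not reach.
- slide (a joint): Travel of the clamp slide along fixture +x, m: 0 = fully back, 0.045 = fully home (hard stop). Starts at 0 to 0.010. Friction 3 N and light damping; stays where left. A steel plate 90 x 60 mm, top at z 37. Its nose is at fixture x = -21 mm + travel and pushes the carrier.
- follower (a point): Middle of the flat front face of the follower arm, a steel bar (20 mm along x, z 24..37) fixed to the slide and reaching sideways to fixture y -126; this face meets the cam disc when the cam is not at its low point.
- tab (a point): Middle of the rear (-x) face of the slide's upright push tab, z 60. The tab is a dark steel plate 12 mm thick, 40 mm wide along fixture y, z 37..82. Behind it the slide's flat top (z 37) is free for 40 mm. Push it towards fixture +x.
- carrier: Loose black board carrier 110 (x) x 90 (y) x 10 mm with a green populated circuit board on it (22 mm high in all), about 0.25 kg, lying on the fixture plate at z 12 between two low guides (top z 24). Origin under its centre. Against the fence its origin is at fixture x 80 mm; it starts 6 to 16 mm short of that.
- parts_bin: Open blue plastic parts bin 120 x 90 x 55 mm standing on the bench to the left (+y) of the fixture; leave alone. Origin under its centre.
- driver: Screwdriver with black handle, 160 mm long, lying on the bench to the right (-y) of the fixture, beyond the handle's sweep; leave alone.
- flux_jar: Small closed jar, 44 mm across, 50 mm tall, on the bench to the left (+y) of the fixture; leave alone. Origin under its centre.
Mind the look-alikes: they are no part of the job. Of the things that look like the carrier, the smallest one is meant.

How it is judged:
By the outcome, as a careful person would: the job done as asked, in the order asked, and still so for the second after the job is handed in, with the robot touching nothing.
It also fails if it takes over 51 s, if anything falls off the work surface, if the arm or the gripper's body presses on something with over 40 N, if the wrist force passes 120 N, or if a joint passes its speed limit or range.

ROBOT

A 6-joint arm with a two-finger parallel gripper is mounted at the origin on the work surface. World frame = base frame: x ahead of the robot, y to its left, z up, the work surface at z = 0. Lengths are in m, angles in degrees, forces in N, time in s.
With the tool pointing down it reaches from about 0.35 to 0.775 m from the base axis. Payload 7.3 kg.
Tool frame: the origin (TCP) lies midway between the tips of the shut fingers; the grasp point (between the pads) lies 19 mm behind it; z points along the fingers, y is the line along which they close (so a half turn about z gives the same grasp; the last joint's range is limited). The gripper opens to 92 mm and grips with 3 to 60 N. Pads are 19 mm wide; open, the fingers measure 130 mm over their backs; the gripper's body (75 mm by 190 mm) begins 47 mm behind the grasp point.
Start: joints at [67.38, 19.595, 87.324, -0, 73.075, -8.365], TCP at [0.129, 0.509, 0.227] pointing down, gripper open.
Joint ranges: [-145.02, 145.02], [-44.19, 115.74], [2.07, 154.8], [-57.11, 237.11], [16.16, 152.29], [-177.93, 177.93]. Speed limits (degrees/s): [147.25, 147.25, 180, 180, 180, 180].

INTERFACE

Orientations are given as [roll, pitch, yaw] about the fixed x, y, z axes, in that order (R = Rz(yaw) Ry(pitch) Rx(roll)).
In Python, from bench import env, eyes, job_done, nets gives the robot as it stands.
- The arm moves only by the shell command python3 -m jog 'ROWS' [FORCE]. ROWS is JSON, a list of rows, each an object of numbers: "dx", "dy", "dz": the shift along the tool's x, y, z in units of 30 mm (1.0 is 30 mm); "wx", "wy", "wz": the turn, a rotation vector about the tool's x, y, z in units of 8 degrees (1.0 is 8 degrees); "grip": the finger opening in mm, from 0 to 91.8. In form: [{"dx": .., "dy": .., "dz": .., "wx": .., "wy": .., "wz": .., "grip": ..}, ...]. A call has 1 to 20 rows; each row is the pose to reach, as a shift and turn from the pose commanded when the call began, along the tool's axes at that moment; what a row does not reach only later rows make up. A row lasts 1/10 s, in which the tool goes at most 50 mm and 8.59 degrees, less where a joint would pass 70% of its speed; a pose out of reach is approached as far as the arm can. A call with a gripper value outside its range is refused whole. The fingers move at their own pace and stop on an object; FORCE is the grip in N (left out, the last holds). Time passes only in rows, so rows that repeat a pose let the fingers close. It gives the time, the measured TCP pose, the force, the opening and the grip force at its end, in the units of the state.
- env.sense(): the state, without advancing time (a new reading comes with each control period).
- eyes.capture(name): name is "scene" or "top" or "wrist"; returns a dict with "image" (384x512x3 uint8, red, green, blue), "K" (3x3 intrinsics, pixels), "R" (3x3) and "t" (3): a world point X has camera coordinates R X + t; the wrist camera has in their place "tool_from_camera" (4x4, takes a point from camera to tool coordinates, whose origin is the TCP and whose axes are the flange's). Camera axes: x right, y down, z forward; pixel columns grow to the right and rows downward; lengths in m; the calibration is good to about 2 mm. A picture is of the moment at which its call begins: read the wrist's pose just before it. There is no depth.
- job_done(): hands the job in; it is judged then, once.
Trained networks look in a picture, given as the dict that the camera call returned (one of the last four; its "shot" number tells which), for a name from the list of things; names that differ only in an ending like _2 or _b are one class to them, and where a whole thing is asked for, a point or a joint stands for the part that bears it (a point fixed in the world has none). Each returns a list of dicts, best first, with "conf" (0 to 1); they miss things now and then, are a little off and sometimes report something else, mostly with a low value. They report only what shows in the picture. A call takes as long as a camera call. They do not tell look-alikes from the thing itself.
- nets.masks_of(picture, query): "region" (384x512 bool, what is visible of it) and "xy" ([column, row] in pixels, amid what is visible of it).
- nets.mark_of(picture, query): "xy" ([column, row] in pixels: a listed point, or the origin of a listed thing).
The state is a dict: "time": time; "joints": joint angles; "dq": joint speeds; "tau": joint torques, N m; "ee_pos": TCP position; "eef_rot": TCP orientation; "contact_force": force on the tool from outside, world axes, zero at the start; "wrist_torque": the same for the moment, N m; "opening": finger opening in m; "gripper_force": force on a finger pad.
Only numpy, scipy, OpenCV 4.12 (cv2) and the standard library are available. Lean on these libraries where they do the work, as an engineer would, in place of code of your own. Each camera call takes 0.05 s, during which the arm holds its last target. There are 200 camera calls.

## Working session

There is one attempt and no reset: what is moved stays moved. The work goes in short steps, Python scripts to look and compute and a shell command to move; the robot and the scene stay as the last step left them, time stands still between calls to the robot, and variables do not carry over. Pictures are saved under pics/ and viewed, at most 10 in all, crops included, and the job is handed in when it is done.

```bash
mkdir -p pics; cat > h.py <<'E'
import numpy as np, cv2
from bench import env, eyes, nets
def ray(p,xy):
    d=np.linalg.inv(p["K"])@np.array([xy[0],xy[1],1.]); R=np.array(p["R"]);t=np.array(p["t"])
    return -R.T@t, R.T@d
def atz(p,xy,z):
    o,d=ray(p,xy); return o+d*(z-o[2])/d[2]
def save(p,n,crop=None,s=1):
    im=p["image"][:,:,::-1]
    if crop: im=im[crop[1]:crop[3],crop[0]:crop[2]]
    cv2.imwrite("pics/"+n,cv2.resize(im,None,fx=s,fy=s,interpolation=cv2.INTER_CUBIC))
E
python3 - <<'E'
from h import *
Z={"fixture":0,"pivot":.06,"handle":.06,"follower":.03,"tab":.06,"carrier":.012,"parts_bin":0,"driver":.01,"flux_jar":0}
ims=[]
for c in ["top","scene"]:
    p=eyes.capture(c); ims.append(p["image"]); 
    for q in Z:
        for r in nets.mark_of(p,q)[:4]:
            print(c,q,np.round(r["xy"]),round(r["conf"],2),np.round(atz(p,r["xy"],Z[q]),3))
    save(p,c+".png",s=1.5)
s=env.sense();print(s["time"],s["ee_pos"],s["eef_rot"],s["contact_force"])
E
```

```text
top fixture [286. 177.] 0.75 [ 0.553 -0.101  0.   ]
top fixture [222. 180.] 0.67 [0.541 0.088 0.   ]
top pivot [260. 176.] 0.95 [ 0.546 -0.023  0.06 ]
top handle [284. 178.] 0.56 [ 0.542 -0.089  0.06 ]
top follower [254. 197.] 0.91 [ 0.49  -0.009  0.03 ]
top tab [218. 197.] 0.61 [0.484 0.093 0.06 ]
top tab [158. 175.] 0.54 [0.542 0.26  0.06 ]
top tab [224. 181.] 0.27 [0.529 0.077 0.06 ]
top carrier [155. 261.] 0.81 [0.301 0.271 0.012]
top carrier [372. 162.] 0.79 [ 0.604 -0.35   0.012]
top carrier [229. 157.] 0.59 [0.607 0.069 0.012]
top parts_bin [157. 174.] 0.89 [0.554 0.281 0.   ]
top driver [328. 192.] 0.61 [ 0.51  -0.222  0.01 ]
top flux_jar [178. 130.] 0.49 [0.689 0.225 0.   ]
scene fixture [272. 233.] 0.73 [0.543 0.075 0.   ]
scene pivot [247. 193.] 0.66 [ 0.542 -0.027  0.06 ]
scene handle [247. 243.] 0.65 [0.624 0.078 0.06 ]
scene tab [296. 215.] 0.55 [0.487 0.095 0.06 ]
scene carrier [156. 136.] 0.9 [ 0.611 -0.35   0.012]
scene carrier [246. 244.] 0.83 [0.616 0.061 0.012]
scene carrier [408. 234.] 0.74 [0.287 0.289 0.012]
scene carrier [262. 313.] 0.44 [0.692 0.217 0.012]
scene parts_bin [326. 295.] 0.84 [0.547 0.274 0.   ]
scene driver [214. 150.] 0.85 [ 0.512 -0.212  0.01 ]
scene driver [266. 188.] 0.46 [ 0.476 -0.03   0.01 ]
scene flux_jar [262. 314.] 0.64 [0.69  0.218 0.   ]
1.0 [0.12926396 0.50885072 0.22674399] [1.79993979e+02 2.25110164e-03 1.65745851e+02] [-0.22445467  0.37068671  0.03261028]
```

View pics/top.png

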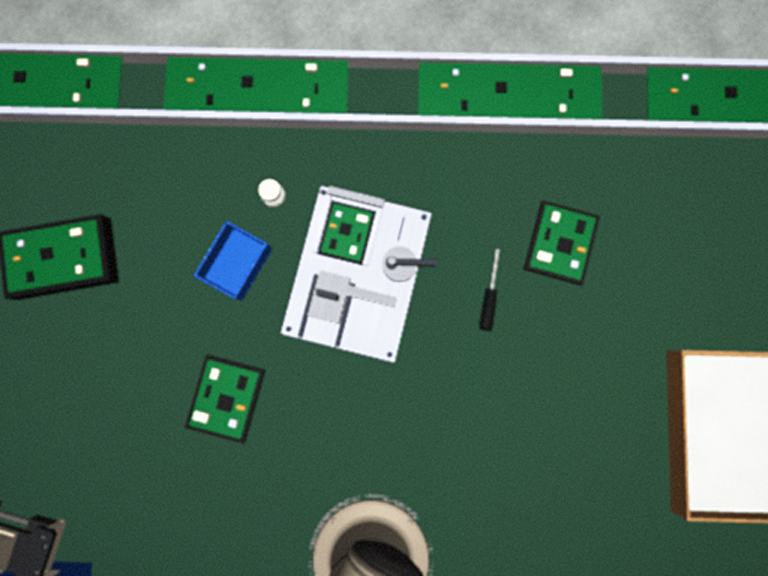

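View pics/scene.png

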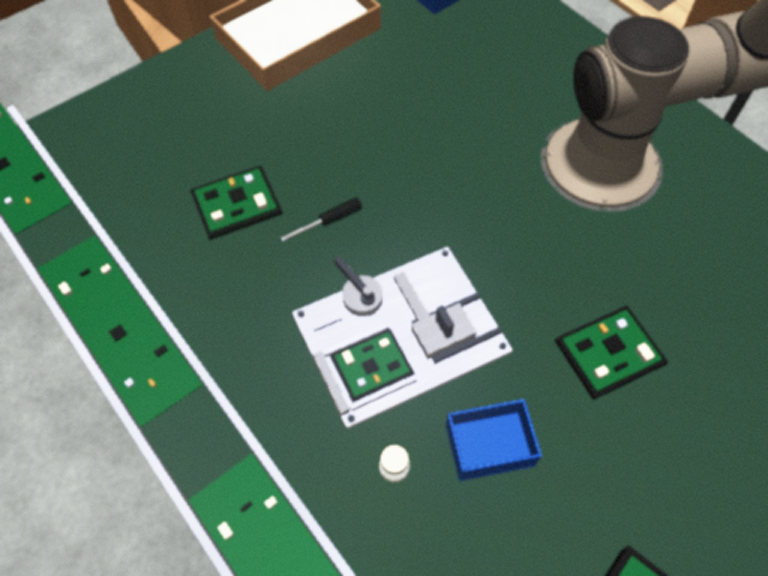

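The top view shows the fixture at (238,182), with its long side up the image. The cam pivot is at (261,175), the handle points right to about (290,176), and the tab is at (218,197). Carrier look-alikes are at (155,261), (372,162) and a large box at (38,172). The one on the plate at (231,155) is the smallest and lies between the guides, so that is the one meant. Next I'll fit the fixture frame from the plate corners.

```bash
cat > fit.py <<'E'
from h import *
from scipy.optimize import least_squares
C=np.array([[.15,.075],[.15,-.15],[-.15,-.15],[-.15,.075]])
def fr(v,P):  # fixture pts -> world xy
    c,s=np.cos(v[2]),np.sin(v[2]); return np.array(P)@np.array([[c,s],[-s,c]])+v[:2]
if __name__=="__main__":
    G={"top":[(321,186),(431,211),(394,361),(282,333)],"scene":[(347,425),(294,311),(447,248),(512,350)]}
    W=[];M=[]
    for c in G:
        p=eyes.capture(c); 
        g=cv2.cvtColor(p["image"],cv2.COLOR_RGB2GRAY)
        pts=np.array(G[c],np.float32)/1.5
        mk=(p["image"].min(2)>110).astype(np.uint8)
        n,l,st,ct=cv2.connectedComponentsWithStats(cv2.morphologyEx(mk,cv2.MORPH_CLOSE,np.ones((9,9))))
        m=pts.mean(0).astype(int); k=l[m[1],m[0]]; print(c,"area",st[k])
        cnt=max(cv2.findContours((l==k).astype(np.uint8),0,2)[0],key=cv2.contourArea)
        hull=cv2.convexHull(cnt)[:,0].astype(float)
        # line fit on contour points near each edge
        cn=cnt[:,0].astype(float); L=[]
        for i in range(4):
            a,b=pts[i],pts[(i+1)%4]; d=(b-a)/np.linalg.norm(b-a); u=(cn-a)@d; w=abs((cn-a)@[-d[1],d[0]])
            s=cn[(w<3)&(u>8)&(u<np.linalg.norm(b-a)-8)]
            vx,vy,x,y=cv2.fitLine(s.astype(np.float32),cv2.DIST_HUBER,0,.01,.01).ravel(); L.append(np.cross([x,y,1],[x+vx,y+vy,1]))
        for i in range(4):
            q=np.cross(L[i-1],L[i]); q=q[:2]/q[2]; w=atz(p,q,.012)[:2]; print(c,np.round(q,1),np.round(pts[i],1),np.round(w,4)); W.append(w); M.append(C[i])
        save(p,c+"_crop.png",(170,100,340,250) if c=="top" else (180,150,360,300),4)
    for sl in [slice(0,4),slice(4,8),slice(0,8)]:
        r=least_squares(lambda v:(fr(v,np.array(M)[sl])-np.array(W)[sl]).ravel(),[.54,.03,-.2],loss="soft_l1",f_scale=.003)
        print(np.round(r.x,4),np.degrees(r.x[2]),np.round(np.abs(r.fun).max(),4),"pivot",fr(r.x,[[.03,-.1]]))
E
python3 fit.py
```

```text
top area [ 187  124  101  118 7367]
top [214.  121.7] [214. 124.] [0.7129 0.1174]
top [286.8 141.9] [287.3 140.7] [ 0.6567 -0.0995]
top [262.6 241.8] [262.7 240.7] [ 0.3632 -0.0351]
top [186.4 221.6] [188. 222.] [0.4157 0.1859]
scene area [ 195  164  147  121 9172]
scene [231.7 284.8] [231.3 283.3] [0.7046 0.1218]
scene [193.2 207.3] [196.  207.3] [ 0.6577 -0.1017]
scene [298.  163.6] [298.  165.3] [ 0.3629 -0.0346]
scene [342.1 233.4] [341.3 233.3] [0.4128 0.1877]
[ 0.5452  0.0787 -0.2284] -13.084452532562764 0.0047 pivot [[ 0.55174501 -0.02551371]]
[ 0.5426  0.08   -0.219 ] -12.549598237938408 0.0027 pivot [[ 0.55019615 -0.02415881]]
[ 0.5437  0.0792 -0.2237] -12.816741843059857 0.0063 pivot [[ 0.55080763 -0.0249439 ]]
```

View pics/top_crop.png

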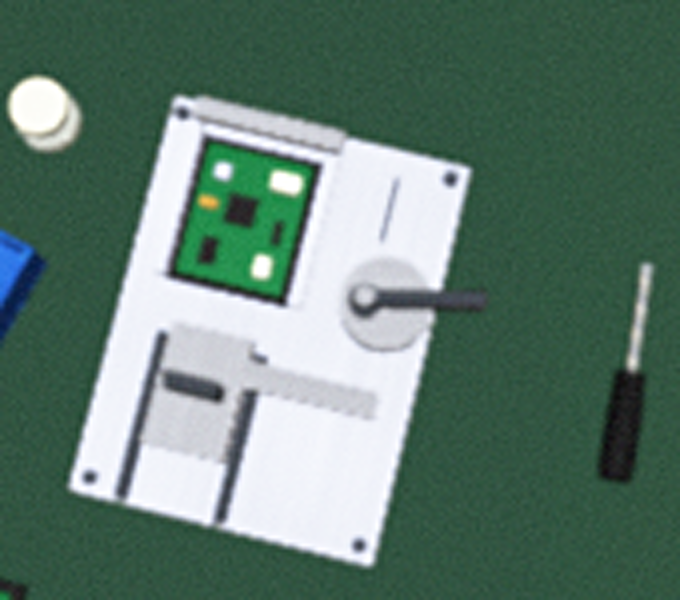

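Fixture is at about (0.544, 0.079) with yaw -12.8°, and the pivot at about (0.551, -0.025). The crop shows the handle pointing along world -y, so q is about 1.35, and the slide is nearly fully back. I'll move above and behind the handle with the fingers closing.

```bash
python3 -m jog '[{"dx":-17.4,"dy":-16.2,"dz":1.9,"wz":20.7,"grip":0},{"dx":-17.4,"dy":-16.2,"dz":1.9,"wz":20.7,"grip":0},{"dx":-17.4,"dy":-16.2,"dz":1.9,"wz":20.7,"grip":0},{"dx":-17.4,"dy":-16.2,"dz":1.9,"wz":20.7,"grip":0},{"dx":-17.4,"dy":-16.2,"dz":1.9,"wz":20.7,"grip":0},{"dx":-17.4,"dy":-16.2,"dz":1.9,"wz":20.7,"grip":0},{"dx":-17.4,"dy":-16.2,"dz":1.9,"wz":20.7,"grip":0},{"dx":-17.4,"dy":-16.2,"dz":1.9,"wz":20.7,"grip":0},{"dx":-17.4,"dy":-16.2,"dz":1.9,"wz":20.7,"grip":0},{"dx":-17.4,"dy":-16.2,"dz":1.9,"wz":20.7,"grip":0},{"dx":-17.4,"dy":-16.2,"dz":1.9,"wz":20.7,"grip":0},{"dx":-17.4,"dy":-16.2,"dz":1.9,"wz":20.7,"grip":0},{"dx":-17.4,"dy":-16.2,"dz":1.9,"wz":20.7,"grip":0},{"dx":-17.4,"dy":-16.2,"dz":1.9,"wz":20.7,"grip":0},{"dx":-17.4,"dy":-16.2,"dz":1.9,"wz":20.7,"grip":0},{"dx":-17.4,"dy":-16.2,"dz":1.9,"wz":20.7,"grip":0},{"dx":-17.4,"dy":-16.2,"dz":1.9,"wz":20.7,"grip":0},{"dx":-17.4,"dy":-16.2,"dz":1.9,"wz":20.7,"grip":0},{"dx":-17.4,"dy":-16.2,"dz":1.9,"wz":20.7,"grip":0},{"dx":-17.4,"dy":-16.2,"dz":1.9,"wz":20.7,"grip":0}]'
cat > wl.py <<'E'
from h import *
from scipy.spatial.transform import Rotation as Ro
def wrist():
    s=env.sense(); p=eyes.capture("wrist"); T=np.eye(4); T[:3,:3]=Ro.from_euler("xyz",s["eef_rot"],degrees=True).as_matrix(); T[:3,3]=s["ee_pos"]
    M=np.linalg.inv(T@np.array(p["tool_from_camera"])); q=dict(p); q["R"]=M[:3,:3]; q["t"]=M[:3,3]; return s,p,q
E
cat > lk.py <<'E'
import sys; from wl import *
s,p,q=wrist()
for n,z in [("pivot",.06),("handle",.06),("tab",.06),("follower",.03),("carrier",.012)]:
    for r in nets.mark_of(p,n)[:2]: print(n,np.round(r["xy"],1),round(r["conf"],2),np.round(atz(q,r["xy"],z),4))
save(p,sys.argv[1],s=1.3); print(s["time"],np.round(s["ee_pos"],4),np.round(s["eef_rot"],1),np.round(s["contact_force"],1),s["opening"])
E
python3 lk.py w1.png
```

```text
carrier [144.9 297.3] 0.79 [0.2839 0.2943 0.012 ]
1.1 [0.1293 0.5088 0.2267] [180.    0.  165.7] [-0.3  0.2  0.4] 0.09148771973681018validation failed for argument at $[0]...
```

View pics/w1.png

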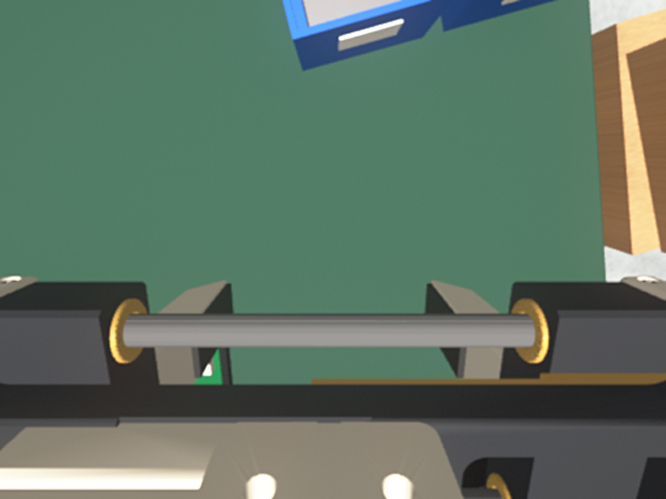

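The move was refused on row format, so the arm is still at its start. This wrist picture shows only bench, the fingers and a blue tray at the top. I'll retry with all keys given.

```bash
python3 -m jog '[{"dx":-1.6,"dy":-1.5,"dz":0.2,"wx":0,"wy":0,"wz":1.0,"grip":0}]'; sed -n 1,5p /dev/null; python3 -m jog --help 2>&1 | head -20
```

```text
time: 1.5
ee_pos: [0.155, 0.4697, 0.2223]
eef_rot: [179.8, -0.1, 157.9]
contact_force: [2.1, -0.7, -0.0]
opening: 0.0877
gripper_force: 0.0
invalid input: not JSON, or not a number
```

```bash
python3 -m jog '[{"dx":-18.2,"dy":-12.75,"dz":1.74,"wx":0,"wy":0,"wz":19.7,"grip":0},{"dx":-18.2,"dy":-12.75,"dz":1.74,"wx":0,"wy":0,"wz":19.7,"grip":0},{"dx":-18.2,"dy":-12.75,"dz":1.74,"wx":0,"wy":0,"wz":19.7,"grip":0},{"dx":-18.2,"dy":-12.75,"dz":1.74,"wx":0,"wy":0,"wz":19.7,"grip":0},{"dx":-18.2,"dy":-12.75,"dz":1.74,"wx":0,"wy":0,"wz":19.7,"grip":0},{"dx":-18.2,"dy":-12.75,"dz":1.74,"wx":0,"wy":0,"wz":19.7,"grip":0},{"dx":-18.2,"dy":-12.75,"dz":1.74,"wx":0,"wy":0,"wz":19.7,"grip":0},{"dx":-18.2,"dy":-12.75,"dz":1.74,"wx":0,"wy":0,"wz":19.7,"grip":0},{"dx":-18.2,"dy":-12.75,"dz":1.74,"wx":0,"wy":0,"wz":19.7,"grip":0},{"dx":-18.2,"dy":-12.75,"dz":1.74,"wx":0,"wy":0,"wz":19.7,"grip":0},{"dx":-18.2,"dy":-12.75,"dz":1.74,"wx":0,"wy":0,"wz":19.7,"grip":0},{"dx":-18.2,"dy":-12.75,"dz":1.74,"wx":0,"wy":0,"wz":19.7,"grip":0},{"dx":-18.2,"dy":-12.75,"dz":1.74,"wx":0,"wy":0,"wz":19.7,"grip":0},{"dx":-18.2,"dy":-12.75,"dz":1.74,"wx":0,"wy":0,"wz":19.7,"grip":0},{"dx":-18.2,"dy":-12.75,"dz":1.74,"wx":0,"wy":0,"wz":19.7,"grip":0},{"dx":-18.2,"dy":-12.75,"dz":1.74,"wx":0,"wy":0,"wz":19.7,"grip":0},{"dx":-18.2,"dy":-12.75,"dz":1.74,"wx":0,"wy":0,"wz":19.7,"grip":0},{"dx":-18.2,"dy":-12.75,"dz":1.74,"wx":0,"wy":0,"wz":19.7,"grip":0},{"dx":-18.2,"dy":-12.75,"dz":1.74,"wx":0,"wy":0,"wz":19.7,"grip":0},{"dx":-18.2,"dy":-12.75,"dz":1.74,"wx":0,"wy":0,"wz":19.7,"grip":0}]' && python3 lk.py w2.png
```

```text
time: 3.5
ee_pos: [0.5166, -0.0939, 0.17]
eef_rot: [-180.0, -0.0, 0.1]
contact_force: [0.4, -0.2, 0.2]
opening: 0.0003
gripper_force: 0.0
pivot [184.9 153.5] 0.86 [ 0.5505 -0.0282  0.06  ]
handle [248.3 155.9] 0.79 [ 0.5483 -0.0902  0.06  ]
tab [ 75.  222.5] 0.72 [0.4784 0.0909 0.06  ]
tab [350.1 185.1] 0.55 [ 0.519  -0.1926  0.06  ]
follower [183.2 200.1] 0.88 [ 0.494  -0.0157  0.03  ]
carrier [482.3 100.4] 0.94 [ 0.6034 -0.3465  0.012 ]
carrier [106.1  90.4] 0.75 [0.613  0.0652 0.012 ]
3.5 [ 0.5166 -0.0939  0.17  ] [-1.8e+02 -0.0e+00  1.0e-01] [ 0.4 -0.2  0.2] 0.00033664783469430736
```

View pics/w2.png

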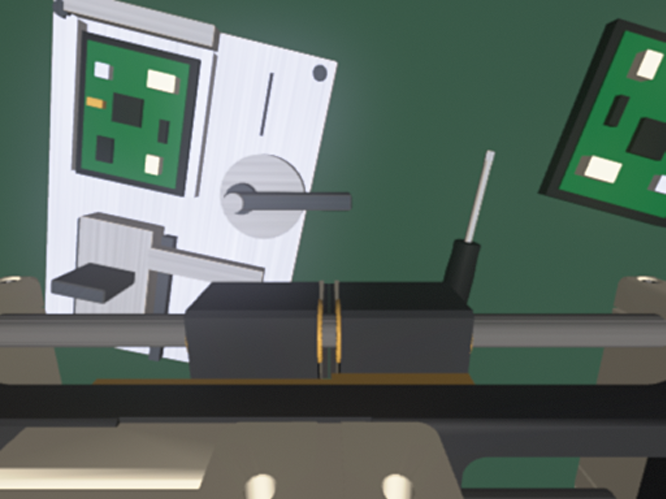

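The wrist view shows the handle running level from the pivot (184,155) to its tip (270,155), with the dark mark up-right of the pivot at (205,80) and the tab at lower left. The fingers are closed, so I'll lower behind the handle.

```bash
python3 -m jog '[{"dx":0,"dy":0,"dz":1.5,"wx":0,"wy":0,"wz":0,"grip":0},{"dx":0,"dy":0,"dz":2.8,"wx":0,"wy":0,"wz":0,"grip":0},{"dx":0,"dy":0,"dz":3.85,"wx":0,"wy":0,"wz":0,"grip":0},{"dx":0,"dy":0,"dz":3.85,"wx":0,"wy":0,"wz":0,"grip":0}]'
python3 - <<'E'
from wl import *
s=env.sense(); T=s["ee_pos"]; y0=np.radians(s["eef_rot"][2]); P=np.array([.5505,-.026])
print(np.round(T,4),s["eef_rot"])
for f in range(-91,-12,5):
    a=np.radians(f); C=P+.065*np.array([np.cos(a),np.sin(a)])+.0155*np.array([np.sin(a),-np.cos(a)])
    d=C-T[:2]; print(f,round((d@[np.cos(y0),np.sin(y0)])/.03,2),round((d@[np.sin(y0),-np.cos(y0)])/.03,2),round(-(f+90-np.degrees(y0))/8,2))
E
```

```text
time: 4.2
ee_pos: [0.5137, -0.093, 0.0508]
eef_rot: [-179.8, 0.5, 0.2]
contact_force: [0.4, 0.1, 0.4]
opening: 0.0004
gripper_force: 0.0
[ 0.5137 -0.093   0.0508] [-1.79841086e+02  4.54924579e-01  1.67891392e-01]
-91 0.67 -0.07 0.15
-86 0.86 -0.03 -0.48
-81 1.06 -0.01 -1.1
-76 1.25 -0.0 -1.73
-71 1.44 -0.01 -2.35
-66 1.64 -0.04 -2.98
-61 1.83 -0.08 -3.6
-56 2.01 -0.14 -4.23
-51 2.19 -0.22 -4.85
-46 2.36 -0.31 -5.48
-41 2.52 -0.41 -6.1
-36 2.68 -0.53 -6.73
-31 2.82 -0.66 -7.35
-26 2.95 -0.81 -7.98
-21 3.07 -0.96 -8.6
-16 3.17 -1.13 -9.23
```

```bash
python3 -m jog '[{"dx":0.35,"dy":-0.07,"dz":0,"wx":0,"wy":0,"wz":0,"grip":0},{"dx":0.65,"dy":-0.05,"dz":0,"wx":0,"wy":0,"wz":0,"grip":0},{"dx":0.86,"dy":-0.03,"dz":0,"wx":0,"wy":0,"wz":-0.5,"grip":0},{"dx":1.06,"dy":-0.01,"dz":0,"wx":0,"wy":0,"wz":-1.1,"grip":0},{"dx":1.25,"dy":0,"dz":0,"wx":0,"wy":0,"wz":-1.7,"grip":0},{"dx":1.44,"dy":-0.01,"dz":0,"wx":0,"wy":0,"wz":-2.35,"grip":0},{"dx":1.64,"dy":-0.04,"dz":0,"wx":0,"wy":0,"wz":-3,"grip":0},{"dx":1.83,"dy":-0.08,"dz":0,"wx":0,"wy":0,"wz":-3.6,"grip":0},{"dx":2.01,"dy":-0.14,"dz":0,"wx":0,"wy":0,"wz":-4.2,"grip":0},{"dx":2.19,"dy":-0.22,"dz":0,"wx":0,"wy":0,"wz":-4.85,"grip":0},{"dx":2.36,"dy":-0.31,"dz":0,"wx":0,"wy":0,"wz":-5.5,"grip":0},{"dx":2.52,"dy":-0.41,"dz":0,"wx":0,"wy":0,"wz":-6.1,"grip":0},{"dx":2.68,"dy":-0.53,"dz":0,"wx":0,"wy":0,"wz":-6.7,"grip":0},{"dx":2.82,"dy":-0.66,"dz":0,"wx":0,"wy":0,"wz":-7.35,"grip":0},{"dx":2.95,"dy":-0.81,"dz":0,"wx":0,"wy":0,"wz":-8,"grip":0},{"dx":2.95,"dy":-0.81,"dz":0,"wx":0,"wy":0,"wz":-8,"grip":0}]'
python3 - <<'E'
from wl import *
p=eyes.capture("top"); pv=atz(p,nets.mark_of(p,"pivot")[0]["xy"],.06)
for r in nets.mark_of(p,"handle")[:2]:
    h=atz(p,r["xy"],.06); print("top",pv,h,r["conf"],np.degrees(np.arctan2(*(h-pv)[1::-1])))
save(p,"top2.png",(190,100,340,230),4)
s,w,q=wrist(); save(w,"w3.png",s=1.3)
for n in ["pivot","handle"]:
    for r in nets.mark_of(w,n)[:1]: print(n,r["xy"],r["conf"],atz(q,r["xy"],.06))
print(s["ee_pos"],s["eef_rot"],s["contact_force"],s["wrist_torque"])
E
```

```text
time: 5.8
ee_pos: [0.6053, -0.0695, 0.056]
eef_rot: [180.0, 0.1, 64.4]
contact_force: [-3.4, -1.6, -0.5]
opening: 0.0003
gripper_force: 1.6Traceback (most recent call last):
  File "<stdin>", line 2, in <module>
IndexError: list index out of range
```

```bash
cat > lk2.py <<'E'
import sys; from wl import *
s,w,q=wrist(); save(w,sys.argv[1],s=1.3)
for n in ["pivot","handle"]:
    for r in nets.mark_of(w,n)[:1]: print(n,r["xy"],r["conf"],atz(q,r["xy"],.06))
print(s["time"],s["ee_pos"],s["eef_rot"],s["contact_force"],s["wrist_torque"])
E
python3 lk2.py w3.png
```

```text
pivot [137.5, 211.6] 0.6 [ 0.54961559 -0.02742494  0.06      ]
handle [138.8, 211.2] 0.65 [ 0.55044354 -0.02754797  0.06      ]
5.9 [ 0.60576133 -0.06966373  0.05605279] [1.79910323e+02 1.87986692e-02 6.41730590e+01] [-3.82444062 -2.12650665  0.06893457] [-0.4120238   0.70448337  0.11463376]
```

View pics/w3.png

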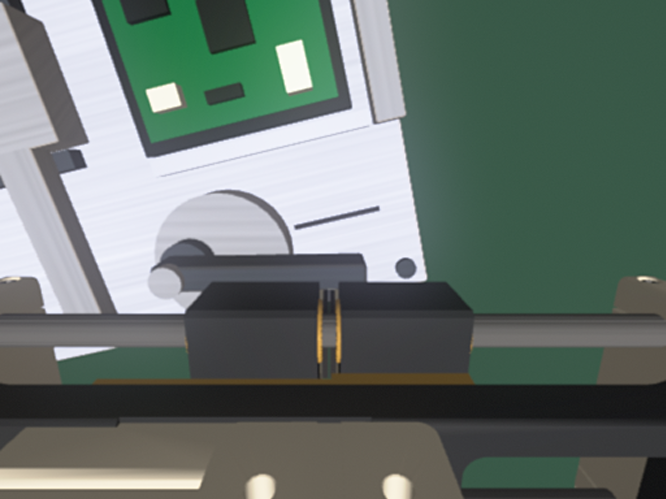

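The handle lies flat against the fingers at about -26° world, and the dark mark runs from (227,175) to (292,161), still roughly 12° further round. I'll measure the mark's direction and work out the rest of the arc.

```bash
cat > arc.py <<'E'
from wl import *
s,w,q=wrist()
a,b=[atz(q,np.array(v)/1.3,.012)[:2] for v in [(295,227.5),(379,209)]]
d=(b-a)/np.linalg.norm(b-a); print("mark",a,b,np.degrees(np.arctan2(d[1],d[0])))
P0=np.array([.550,-.027]); n=np.array([-d[1],d[0]]); print("pivot offset from line",(P0-a)@n)
T=s["ee_pos"]; yw=s["eef_rot"][2]; y0=np.radians(yw); P=np.array([.550,-.0265]); f0=yw-90
x=np.array([np.cos(y0),np.sin(y0)]); y=np.array([np.sin(y0),-np.cos(y0)])
r=(T[:2]-P); print("radial",r@-(-y)*1000,"perp",r@x*1000)
R,Q=r@y,r@x
for f in np.arange(f0+3,f0+19,3):
    t=np.radians(f-f0); yy=np.array([np.cos(np.radians(f)),np.sin(np.radians(f))]); xx=np.array([-yy[1],yy[0]])
    e=P+R*yy+Q*xx-T[:2]; print(round(f,1),round(e@x/.03,2),round(e@y/.03,2),round(-(f-f0)/8,2))
E
python3 arc.py
```

```text
mark [ 0.59960832 -0.03783243] [ 0.64765669 -0.04922633] -13.340367371171778
pivot offset from line -0.0009062591008092523
radial 69.25104281493078 perp -14.521878869414385
-22.9 0.12 0.02 -0.38
-19.9 0.24 0.04 -0.75
-16.9 0.37 0.05 -1.12
-13.9 0.49 0.05 -1.5
-10.9 0.61 0.05 -1.88
-7.9 0.74 0.04 -2.25
```

```bash
python3 -m jog '[{"dx":0.12,"dy":0.02,"dz":0,"wx":0,"wy":0,"wz":-0.4,"grip":0},{"dx":0.24,"dy":0.04,"dz":0,"wx":0,"wy":0,"wz":-0.75,"grip":0},{"dx":0.37,"dy":0.05,"dz":0,"wx":0,"wy":0,"wz":-1.1,"grip":0},{"dx":0.48,"dy":0.05,"dz":0,"wx":0,"wy":0,"wz":-1.5,"grip":0},{"dx":0.52,"dy":0.05,"dz":0,"wx":0,"wy":0,"wz":-1.6,"grip":0},{"dx":0.52,"dy":0.05,"dz":0,"wx":0,"wy":0,"wz":-1.6,"grip":0}]'
python3 lk2.py w4.png
```

```text
time: 6.7
ee_pos: [0.6143, -0.057, 0.0556]
eef_rot: [179.8, 0.1, 77.0]
contact_force: [-1.6, -5.0, 2.7]
opening: 0.0006
gripper_force: 2.6
pivot [136.9, 211.0] 0.92 [ 0.55013474 -0.02750066  0.06      ]
handle [248.1, 204.6] 0.57 [ 0.61516326 -0.03859448  0.06      ]
6.7 [ 0.61434264 -0.05699283  0.05561235] [1.79816043e+02 5.58496447e-02 7.69627163e+01] [-1.61506828 -5.00964384  2.65096935] [-0.88630313  0.43356593  0.03127644]
```

View pics/w4.png

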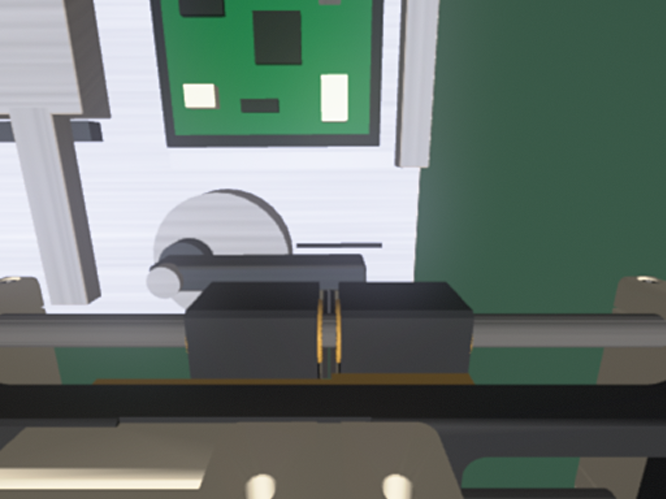

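The handle and the mark are parallel, both level in the picture at row 205 and row 188, so the cam is at its low point. I'll back off, rise, and go over behind the tab.

```bash
python3 -m jog '[{"dx":-0.5,"dy":0,"dz":0,"wx":0,"wy":0,"wz":0,"grip":0},{"dx":-1.0,"dy":0,"dz":0,"wx":0,"wy":0,"wz":0,"grip":0},{"dx":-1.0,"dy":0,"dz":-1.5,"wx":0,"wy":0,"wz":0,"grip":0},{"dx":-1.0,"dy":0,"dz":-3.0,"wx":0,"wy":0,"wz":0,"grip":0},{"dx":-1.0,"dy":0,"dz":-3.8,"wx":0,"wy":0,"wz":0,"grip":0},{"dx":3.8,"dy":-6.4,"dz":-3.8,"wx":0,"wy":0,"wz":11.25,"grip":0},{"dx":3.8,"dy":-6.4,"dz":-3.8,"wx":0,"wy":0,"wz":11.25,"grip":0},{"dx":3.8,"dy":-6.4,"dz":-3.8,"wx":0,"wy":0,"wz":11.25,"grip":0},{"dx":3.8,"dy":-6.4,"dz":-3.8,"wx":0,"wy":0,"wz":11.25,"grip":0},{"dx":3.8,"dy":-6.4,"dz":-3.8,"wx":0,"wy":0,"wz":11.25,"grip":0},{"dx":3.8,"dy":-6.4,"dz":-3.8,"wx":0,"wy":0,"wz":11.25,"grip":0},{"dx":3.8,"dy":-6.4,"dz":-3.8,"wx":0,"wy":0,"wz":11.25,"grip":0},{"dx":3.8,"dy":-6.4,"dz":-3.8,"wx":0,"wy":0,"wz":11.25,"grip":0},{"dx":3.8,"dy":-6.4,"dz":-3.8,"wx":0,"wy":0,"wz":11.25,"grip":0},{"dx":3.8,"dy":-6.4,"dz":-3.8,"wx":0,"wy":0,"wz":11.25,"grip":0},{"dx":3.8,"dy":-6.4,"dz":-3.8,"wx":0,"wy":0,"wz":11.25,"grip":0},{"dx":3.8,"dy":-6.4,"dz":-3.8,"wx":0,"wy":0,"wz":11.25,"grip":0},{"dx":3.8,"dy":-6.4,"dz":-3.8,"wx":0,"wy":0,"wz":11.25,"grip":0}]'
python3 lk.py w5.png
```

```text
time: 8.65
ee_pos: [0.4521, 0.0979, 0.1686]
eef_rot: [-180.0, -0.0, -13.0]
contact_force: [-0.3, -0.5, -0.2]
opening: 0.0006
gripper_force: 0.0
tab [256.  160.5] 0.57 [0.4781 0.0879 0.06  ]
follower [346.8 120.5] 0.97 [ 0.4933 -0.0137  0.03  ]
carrier [248.   20.6] 0.93 [0.6129 0.065  0.012 ]
8.65 [0.4521 0.0979 0.1686] [-180.   -0.  -13.] [-0.3 -0.5 -0.2] 0.0006306844268980667
```

View pics/w5.png

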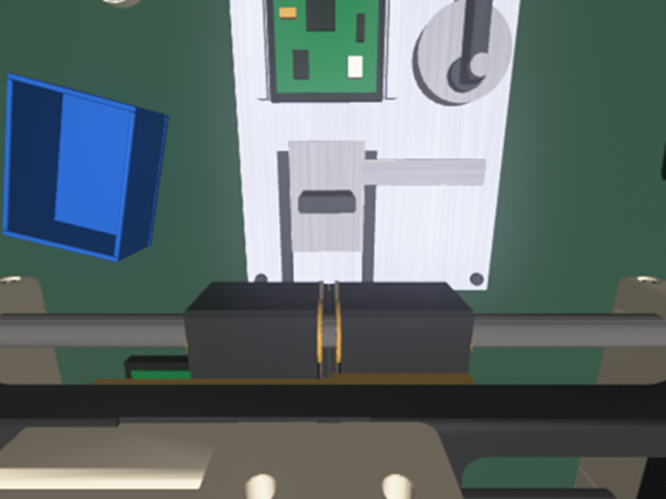

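The cam stays at its low point (handle straight up the image at (367,35)). The tab at (251,156) is on the fingers' centreline with clear space behind it. I'll lower and push.

```bash
python3 -m jog '[{"dx":0,"dy":0,"dz":1.5,"wx":0,"wy":0,"wz":0,"grip":0},{"dx":0,"dy":0,"dz":2.8,"wx":0,"wy":0,"wz":0,"grip":0},{"dx":0,"dy":0,"dz":3.7,"wx":0,"wy":0,"wz":0,"grip":0},{"dx":0,"dy":0,"dz":3.75,"wx":0,"wy":0,"wz":0,"grip":0},{"dx":0.25,"dy":0,"dz":3.75,"wx":0,"wy":0,"wz":0,"grip":0},{"dx":0.5,"dy":0,"dz":3.75,"wx":0,"wy":0,"wz":0,"grip":0},{"dx":0.65,"dy":0,"dz":3.75,"wx":0,"wy":0,"wz":0,"grip":0},{"dx":0.8,"dy":0,"dz":3.75,"wx":0,"wy":0,"wz":0,"grip":0},{"dx":0.95,"dy":0,"dz":3.75,"wx":0,"wy":0,"wz":0,"grip":0},{"dx":1.1,"dy":0,"dz":3.75,"wx":0,"wy":0,"wz":0,"grip":0},{"dx":1.25,"dy":0,"dz":3.75,"wx":0,"wy":0,"wz":0,"grip":0},{"dx":1.4,"dy":0,"dz":3.75,"wx":0,"wy":0,"wz":0,"grip":0},{"dx":1.52,"dy":0,"dz":3.75,"wx":0,"wy":0,"wz":0,"grip":0},{"dx":1.64,"dy":0,"dz":3.75,"wx":0,"wy":0,"wz":0,"grip":0},{"dx":1.74,"dy":0,"dz":3.75,"wx":0,"wy":0,"wz":0,"grip":0},{"dx":1.8,"dy":0,"dz":3.75,"wx":0,"wy":0,"wz":0,"grip":0},{"dx":1.8,"dy":0,"dz":3.75,"wx":0,"wy":0,"wz":0,"grip":0}]'
```

```text
time: 10.65
ee_pos: [0.5047, 0.0863, 0.0559]
eef_rot: [-180.0, -0.0, -13.1]
contact_force: [-1.9, 1.0, 1.8]
opening: -0.0001
gripper_force: 1.5
```

```bash
python3 -m jog '[{"dx":0.05,"dy":0,"dz":0,"wx":0,"wy":0,"wz":0,"grip":0},{"dx":0.1,"dy":0,"dz":0,"wx":0,"wy":0,"wz":0,"grip":0},{"dx":0.13,"dy":0,"dz":0,"wx":0,"wy":0,"wz":0,"grip":0},{"dx":0.13,"dy":0,"dz":0,"wx":0,"wy":0,"wz":0,"grip":0}]'; python3 -m jog '[{"dx":0.04,"dy":0,"dz":0,"wx":0,"wy":0,"wz":0,"grip":0},{"dx":0.04,"dy":0,"dz":0,"wx":0,"wy":0,"wz":0,"grip":0}]'
```

```text
time: 11.05
ee_pos: [0.5074, 0.0856, 0.0559]
eef_rot: [180.0, 0.1, -13.0]
contact_force: [-6.6, 3.5, 4.5]
opening: 0.0004
gripper_force: 3.6
time: 11.25
ee_pos: [0.5073, 0.0856, 0.0559]
eef_rot: [180.0, 0.3, -13.0]
contact_force: [-10.8, 3.5, 8.4]
opening: 0.0005
gripper_force: 5.7
```

```bash
python3 -m jog '[{"dx":0.05,"dy":0,"dz":0,"wx":0,"wy":0,"wz":0,"grip":0},{"dx":0.1,"dy":0,"dz":0,"wx":0,"wy":0,"wz":0,"grip":0},{"dx":0.1,"dy":0,"dz":0,"wx":0,"wy":0,"wz":0,"grip":0}]'; python3 -m jog '[{"dx":-0.5,"dy":0,"dz":0,"wx":0,"wy":0,"wz":0,"grip":0},{"dx":-1.0,"dy":0,"dz":0,"wx":0,"wy":0,"wz":0,"grip":0},{"dx":-1.0,"dy":0,"dz":-1.5,"wx":0,"wy":0,"wz":0,"grip":0},{"dx":-1.0,"dy":0,"dz":-3.0,"wx":0,"wy":0,"wz":0,"grip":0},{"dx":-1.0,"dy":0,"dz":-4.0,"wx":0,"wy":0,"wz":0,"grip":0},{"dx":-1.0,"dy":0,"dz":-4.0,"wx":0,"wy":0,"wz":0,"grip":0},{"dx":-1.0,"dy":0,"dz":-4.0,"wx":0,"wy":0,"wz":0,"grip":0}]'
python3 lk.py w6.png
```

```text
time: 11.55
ee_pos: [0.5073, 0.0856, 0.0559]
eef_rot: [179.9, 0.6, -13.0]
contact_force: [-19.8, 7.0, 18.5]
opening: 0.0003
gripper_force: 10.9
time: 12.25
ee_pos: [0.484, 0.0909, 0.1764]
eef_rot: [-180.0, -0.2, -13.1]
contact_force: [0.3, -0.0, -1.1]
opening: 0.0002
gripper_force: 0.0
pivot [358.3  89. ] 0.62 [ 0.5534 -0.0285  0.06  ]
handle [364.7  14.2] 0.88 [ 0.6145 -0.0424  0.06  ]
tab [254.9 151.9] 0.86 [0.5178 0.08   0.06  ]
follower [346.8 112.2] 0.96 [ 0.5333 -0.0247  0.03  ]
carrier [249.9  49. ] 0.94 [0.6208 0.0614 0.012 ]
12.25 [0.484  0.0909 0.1764] [-180.    -0.2  -13.1] [ 0.3 -0.  -1.1] 0.00016555509201381428
```

View pics/w6.png

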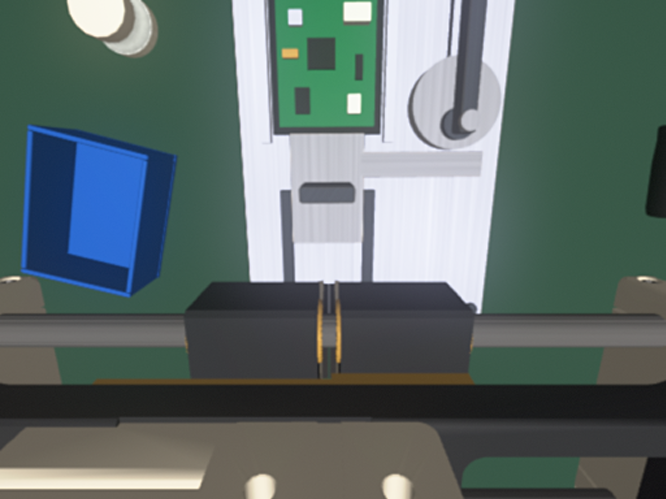

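The slide stopped dead under about 20 N. In the picture its nose touches the carrier at (250,102), and the follower arm sits just clear of the disc. The handle is at -12.8°, which is along fixture +x. One last look from the top camera to check the fence.

```bash
python3 - <<'E'
from h import *
p=eyes.capture("top"); save(p,"end.png",(170,100,310,230),5)
E
```

```text
(no output)
```

View pics/end.png

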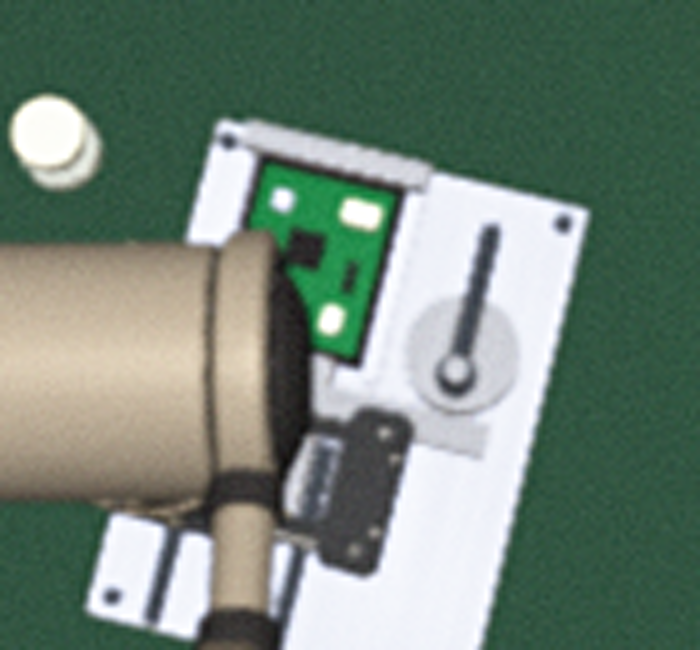

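The carrier's front edge lies against the fence (crop (330,170)), the handle covers the mark, and the robot is clear, so I'm handing in.

```bash
python3 -c "
from bench import job_done
print(job_done())"
```

```text
the job is handed in; nothing more can be done
None
```

The job is handed in: the cam was pushed to its low point first, then the slide was pushed to its hard stop with the carrier against the fence, and the robot is clear; the hand-in call returned no verdict.

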